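Hang the order headset on the swing-out arm

TASK

Swing the stand's folded hanger arm all the way out to its stop, clear of the steel splash plate. Then hang the headset on it with its headband over the middle of the arm and one ear cup on each side, setting the band down on the arm before letting go. Leave the jar, bottle and tub where they are.

Things in the scene. Friction and masses are not known exactly. Their poses are not given: they have to be found in the camera images.
- headset: Rigid cordless headset, about 0.2 kg, standing on its two black ear cups: 156 mm from cup to cup, 152 mm tall. Origin: on its underside midway between the cups; z up, y cup to cup, x across the headband. Cups 60 mm (x) by 66 mm tall, free gap between the ear pads 80 mm. Mic stalk reaches 71 mm ahead (+x), low at the +y cup. It may hang either way round.
- headset_crown (a point): Centre of the underside of the orange cushion at the top of the headband, the place that rests on the arm, 132 mm above the headset's origin; axes as the headset's. The cushion is level, 30 mm wide (x), 56 mm long (y), 20 mm thick: pinch it across its width from above. From it grey bands 24 mm wide slope down to the cups.
- hanger (a joint): Angle of the hanger arm, rad: 0 folded along the splash plate, 1.57 fully out against its stop. It turns level about the post (clockwise seen from above as it opens), has no spring, and stays where it is left (about 0.2 N m of friction).
- hanger_mid (a point): Middle of the hanger arm, on the bar's axis, 115 mm out from the pivot. x points outwards along the arm, z up, y level across it. Level round aluminium bar 16 mm thick, axis 142 mm above the table, ending 200 mm from the pivot in an orange ball 26 mm across. When hung, the headset's x lies along the bar and its cups clear the table by 18 mm.
- hanger_pivot (a point): Point on the post's axis at the height of the bar's axis, fixed to the stand; x points from the post to the splash plate, so the arm fully out points along -x and the folded arm along -y. Black hub 32 mm across; post top 174 mm above the table.
- stand: Stand fixed to the table: dark steel foot 12 mm thick reaching 50 mm to the -x side of the post, the post, the arm it carries and a steel splash plate 49 mm behind the post (+x), from y = -255 to +65 mm, its top 107 mm above the table, lower than the bar. Origin: under the post at table height; axes as point hanger_pivot.
- jar: Amber glass jar with a white lid, 72 mm across, 110 mm tall, loose on the table, to be left alone. Origin: centre of its underside.
- oil_bottle: Yellow bottle with an orange cap, 60 mm across, 170 mm tall, loose on the table, to be left alone. Origin: centre of its underside.
- tub: Red round tub with a white lid, 112 mm across, 85 mm tall, loose on the table, to be left alone. Origin: centre of its underside.
Things that resemble listed ones, but are neither listed nor needed, are in the scene too. There is more than one size of the headset; the job needs the smaller.

How it is judged:
On the way, in this order (a step that is already met when the one before it is completed fails the run):
1. the arm is swung out to its stop (1.45 rad or more) (value of joint hanger above 1.45 rad), for 0.2 s.
2. the headset, still held, is lowered until its band is at most 10 mm above the arm, astride the arm's middle (x of headset_crown in the frame of hanger_mid between -0.055 and 0.055 m and y of headset_crown in the frame of hanger_mid between -0.025 and 0.025 m and angle between headset's own z axis and vertical below 0.35 rad and z of headset_crown in the frame of hanger_mid between 0.003 and 0.018 m and contact force between the fingers and headset above 0.5 N), for 0.1 s.
At the end, for the whole second after the job is handed in: The arm is out (1.3 rad or more) and the headset hangs on it at rest: the cushion's underside lies on the bar (its point 3 to 15 mm above the bar's axis, within 25 mm sideways), within 55 mm of the arm's middle, tilted less than 0.35 rad, its x along the bar within 0.4 rad either way round (x of headset_crown in the frame of hanger_mid between -0.055 and 0.055 m and y of headset_crown in the frame of hanger_mid between -0.025 and 0.025 m and angle between headset's own z axis and vertical below 0.35 rad and z of headset_crown in the frame of hanger_mid between 0.003 and 0.015 m and angle between the x axis of headset and the x axis of hanger_mid, either way round below 0.4 rad and value of joint hanger above 1.3 rad and contact force between headset and stand above 0.5 N and linear speed of headset below 0.03 m/s and angular speed of headset below 0.3 rad/s); the robot touches nothing.
It fails at once if the jar is moved more than 30 mm (distance of jar from where it was at the start of the episode above 0.03 m).
It fails at once if the oil bottle is moved more than 30 mm (distance of oil_bottle from where it was at the start of the episode above 0.03 m).
It fails at once if the tub is moved more than 30 mm (distance of tub from where it was at the start of the episode above 0.03 m).
It also fails if it takes over 64 s, if anything falls off the work surface, if the arm or the gripper's body presses on something with over 40 N, if the wrist force passes 120 N, or if a joint passes its speed limit or range.

ROBOT

A 6-joint arm with a two-finger parallel gripper is mounted at the origin on the work surface. World frame = base frame: x ahead of the robot, y to its left, z up, the work surface at z = 0. Lengths are in m, angles in rad, forces in N, time in s.
With the tool pointing down it reaches from about 0.35 to 0.775 m from the base axis. Payload 5.5 kg.
Tool frame: the origin (TCP) lies on the centre line of the jaws, within the pads' length; the fingertips stand 11 mm ahead of it and the grasp point (between the pads) lies 8 mm behind it; z points along the fingers, y is the line along which they close (so a half turn about z gives the same grasp; the last joint's range is limited). The gripper opens to 85 mm and grips with 20 to 120 N. Pads are 22 mm wide; open, the fingers measure 114 mm over their backs; the gripper's body (76 mm by 85 mm) begins 54 mm behind the grasp point. The pads swing forward as they close: fully open they stand 13 mm farther back than shut.
Start: joints at [-1.429, 0.313, 0.046, 1.304, 0, 1.431], TCP at [0.16, -0.552, 0.242] pointing down, gripper open.
Joint ranges: [-2.76, 2.76], [-0.86, 1.69], [-1.03, 1.26], [-2.2, 2.34], [-1.47, 1.5], [-3.14, 3.14]. Speed limits (rad/s): [2.57, 2.57, 3.14, 3.14, 3.14, 3.14].

INTERFACE

Orientations are given as a unit quaternion [w, x, y, z].
In Python, from workcell import env, viewer, order, models gives the robot as it stands.
- The arm moves only by the tool drive_tool, never from a script. Its argument "series" is a list that holds one entry, the list of rows, each a list of 6 numbers: the shift along the tool's x, y, z each as a share of 120 mm, from -1 to 1, then the turn, a rotation vector about the tool's x, y, z each as a share of 180 degrees, from -1 to 1. A call has 1 to 20 rows; each row shifts and turns the commanded pose from where the row before left it, along the tool's axes as they then stand; what a row does not reach is not made up. A row lasts 1/8 s, in which the tool goes at most 62.5 mm and 10.7 degrees, less where a joint would pass 70% of its speed; a pose out of reach is approached as far as the arm can. A call with a number of a shift or a turn outside -1 to 1 is refused whole. A call with a gripper value outside its range is refused whole. "jaw" is the opening, from -1 (shut) to 1 (fully open), set as the call begins (left out, the last holds). The fingers move at their own pace and stop on an object; "grip_force" is the grip in N (left out, the last holds). Time passes only in rows, so rows that do not move let the fingers close. It gives the time, the measured TCP pose, the force, the opening and the grip force at its end, in the units of the state.
- env.get_state(): the state, without advancing time (a new reading comes with each control period).
- viewer.read_camera(name): name is "scene" or "top"; returns the picture (480x640x3 uint8, red, green, blue); there is no depth.
- viewer.camera_info(name): a dict with "intrinsics" (3x3 intrinsics, pixels), "R" (3x3) and "t" (3): a world point X has camera coordinates R X + t. Camera axes: x right, y down, z forward; pixel columns grow to the right and rows downward; lengths in m; the calibration is good to about 2 mm. A picture is of the moment at which its call begins. camera_info takes no time and is no camera call.
- order.hand_in(): hands the job in; it is judged then, once.
Trained networks look in the newest picture that a camera, given by its name, has taken for a name from the list of things; names that differ only in an ending like _2 or _b are one class to them, and where a whole thing is asked for, a point or a joint stands for the part that bears it (a point fixed in the world has none). Each returns a list of dicts, best first, with "score" (0 to 1); they miss things now and then, are a little off and sometimes report something else, mostly with a low value. They report only what shows in the picture. A call takes as long as a camera call. They do not tell look-alikes from the thing itself.
- models.silhouettes(label, camera): "region" (480x640 bool, what is visible of it) and "location" ([column, row] in pixels, amid what is visible of it).
The state is a dict: "clock": time; "joint_pos": joint angles; "qvel": joint speeds; "tau": joint torques, N m; "tcp_pos": TCP position; "orientation": TCP orientation; "wrist_force": force on the tool from outside, world axes, zero at the start; "ft_torque": the same for the moment, N m; "finger_gap": finger opening in m; "grip_force": force on a finger pad.
Only numpy, scipy, OpenCV 4.12 (cv2) and the standard library are available. Lean on these libraries where they do the work, as an engineer would, in place of code of your own. Each camera call takes 0.05 s, during which the arm holds its last target. There are 200 camera calls.

## Working session

There is one attempt and no reset: what is moved stays moved. The work goes in short steps, Python scripts to look and compute and a tool call to move; the robot and the scene stay as the last step left them, time stands still between calls to the robot, and variables do not carry over. Pictures are saved under pics/ and viewed, at most 10 in all, crops included, and the job is handed in when it is done.

Besides the shell and the picture viewer there is one more tool, called after "Emit:" as name([rows], argument=value, ...), one row to a line, values as JSON. drive_tool: Moves the arm, as the interface text tells. Its arguments: {"type":"object","properties":{"series":{"type":"array"},"jaw":{"type":"number"},"grip_force":{"type":"number"}},"required":["series"]}

```bash
mkdir -p pics; python3 - <<'E'
from workcell import env, viewer, order, models
import numpy as np, cv2
s=env.get_state(); print(s['clock'],s['tcp_pos'],s['orientation'],s['finger_gap'])
for c in ('scene','top'):
    im=viewer.read_camera(c); cv2.imwrite(f'pics/{c}0.png',im[...,::-1])
    ci=viewer.camera_info(c); np.savez(f'{c}.npz',K=ci['intrinsics'],R=ci['R'],t=ci['t'])
    print(c,'cam at',-np.array(ci['R']).T@np.array(ci['t']))
    for l in ('headset','headset_crown','hanger_mid','stand','jar','oil_bottle','tub'):
        for d in models.silhouettes(l,c)[:4]:
            r=d['region']; ys,xs=np.where(r)
            print(c,l,round(d['score'],2),np.round(d['location']),r.sum(),xs.min(),xs.max(),ys.min(),ys.max())
E
```

```text
0.0 [ 0.15980575 -0.55183754  0.24141303] [-8.98876509e-04  9.90089279e-01  1.40436502e-01 -1.41826153e-05] 0.08554166046243374
scene cam at [ 1.15415567 -0.15867264  0.73910814]
scene headset 0.87 [442. 212.] 2252 378 456 172 253
scene headset 0.86 [429. 141.] 3207 369 459 88 176
scene headset_crown 0.71 [435. 207.] 2429 378 457 172 253
scene headset_crown 0.62 [433. 136.] 3225 368 459 88 176
scene hanger_mid 0.92 [264. 260.] 1465 192 331 249 270
scene hanger_mid 0.65 [524. 264.] 2447 499 548 219 301
scene stand 0.74 [274. 325.] 13313 176 372 235 378
scene jar 0.82 [448. 301.] 2557 423 469 267 335
scene oil_bottle 0.89 [525. 266.] 2369 499 547 220 301
scene tub 0.91 [158. 247.] 3202 125 187 216 282
top cam at [0.33640619 0.04581966 1.3230631 ]
top headset 0.95 [197. 338.] 2307 162 250 294 358
top headset 0.73 [241. 237.] 1274 211 276 206 263
top headset_crown 0.74 [197. 340.] 2446 161 251 294 359
top headset_crown 0.63 [243. 238.] 1155 211 276 207 263
top hanger_mid 0.7 [387. 183.] 631 335 430 174 193
top hanger_mid 0.42 [240. 238.] 1020 212 275 208 261
top stand 0.91 [376. 177.] 6197 310 440 145 207
top jar 0.65 [259. 151.] 866 245 275 133 168
top oil_bottle 0.62 [193. 163.] 805 177 210 145 178
top tub 0.97 [452. 255.] 1710 429 477 232 277
```

View pics/scene0.png

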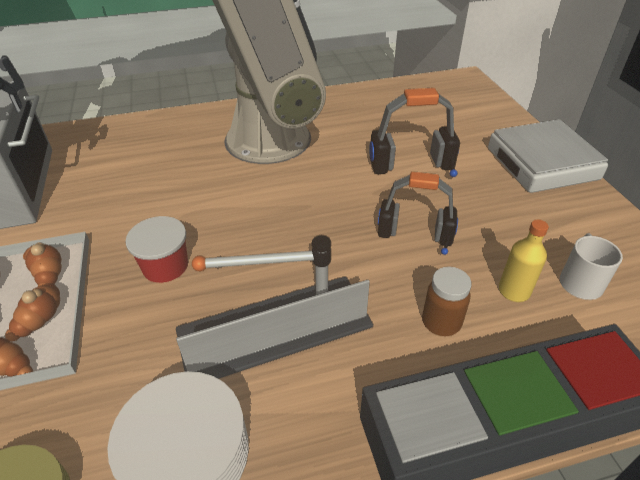

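View pics/top0.png

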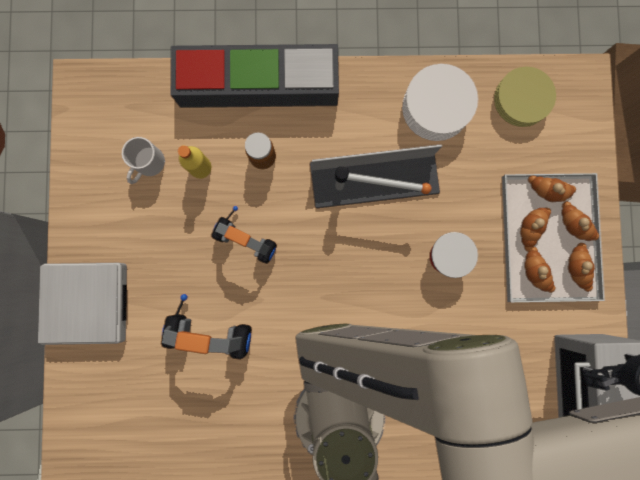

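The smaller headset is at about (243,238) in the top view, with its blue mic tip at (235,209). The hub is at (342,174), the ball at (427,188) and the splash plate behind them. Next I localise these.

```bash
cat > h.py <<'E'
import numpy as np, cv2
C={c:np.load(f'{c}.npz') for c in ('scene','top')}
def back(c,uv,z):
    d=C[c]; K,R,t=d['K'],d['R'],d['t']; o=-R.T@t
    r=R.T@np.linalg.inv(K)@np.array([uv[0],uv[1],1.]); return o+r*(z-o[2])/r[2]
def proj(c,X):
    d=C[c]; p=d['K']@(d['R']@np.asarray(X,float)+d['t']); return p[:2]/p[2]
def orange(im,box):
    x0,y0,x1,y1=box; h=cv2.cvtColor(im[y0:y1,x0:x1],cv2.COLOR_RGB2HSV)
    m=cv2.inRange(h,(3,170,120),(13,255,255)); ys,xs=np.where(m>0); return np.array([xs.mean()+x0,ys.mean()+y0]),len(xs),(xs.min()+x0,xs.max()+x0,ys.min()+y0,ys.max()+y0)
E
python3 - <<'E'
from h import *
T=cv2.imread('pics/top0.png')[...,::-1]; S=cv2.imread('pics/scene0.png')[...,::-1]
for n,c,im,b,z in [('cush','top',T,(215,218,265,255),.15),('cush','scene',S,(400,165,450,195),.145),('ball','top',T,(415,178,440,198),.145),('ball','scene',S,(185,250,212,275),.142),('bigcush','top',T,(170,325,220,360),.18),('bigcush','scene',S,(395,80,450,112),.18)]:
    p,k,bb=orange(im,b); print(n,c,p.round(1),k,bb,back(c,p,z).round(4))
print('hub',back('top',(342,174),.174),back('scene',(321,241),.174))
print('mic tip',back('top',(235,209),.015),back('scene',(445,251),.015), 'cupL',back('top',(221,230),.066),'cupR',back('top',(266,251),.066))
print('plate top ends',[back('top',p,.107).round(3) for p in [(312,161),(440,147)]],[back('scene',p,.107).round(3) for p in [(180,325),(368,283)]])
print('jar',back('top',(259,144),.11),back('scene',(451,283),.11),'tub',back('top',(454,255),.085),back('scene',(157,238),.085),'bottle',back('top',(184,152),.17),back('scene',(539,228),.17))
E
```

```text
cush top [236.9 236. ] 248 (np.int64(225), np.int64(249), np.int64(227), np.int64(245)) [0.4495 0.2344 0.15  ]
cush scene [423.5 178.9] 22 (np.int64(413), np.int64(436), np.int64(173), np.int64(188)) [0.4517 0.2339 0.145 ]
ball top [426.4 187.6] 48 (np.int64(423), np.int64(430), np.int64(183), np.int64(191)) [ 0.5578 -0.2086  0.145 ]h.py:10: RuntimeWarning: Mean of empty slice.
  m=cv2.inRange(h,(3,170,120),(13,255,255)); ys,xs=np.where(m>0); return np.array([xs.mean()+x0,ys.mean()+y0]),len(xs),(xs.min()+x0,xs.max()+x0,ys.min()+y0,ys.max()+y0)
  ret = ret.dtype.type(ret / rcount)
Traceback (most recent call last):
  File "h.py", line 10, in orange
    m=cv2.inRange(h,(3,170,120),(13,255,255)); ys,xs=np.where(m>0); return np.array([xs.mean()+x0,ys.mean()+y0]),len(xs),(xs.min()+x0,xs.max()+x0,ys.min()+y0,ys.max()+y0)
                                                                                                                          ~~~~~~^^
ValueError: zero-size array to reduction operation minimum which has no identity
```

```bash
sed -i 's/(3,170,120),(13/(2,130,90),(14/' h.py
python3 - <<'E'
from h import *
T=cv2.imread('pics/top0.png')[...,::-1]
h=cv2.cvtColor(T[218:255,215:265],cv2.COLOR_RGB2HSV); m=cv2.inRange(h,(2,150,150),(11,255,255))
n,l,st,ce=cv2.connectedComponentsWithStats(m); k=1+np.argmax(st[1:,4]); ys,xs=np.where(l==k)
P=np.array([back('top',(x+215,y+218),.152)[:2] for x,y in zip(xs,ys)]); 
r=cv2.minAreaRect((P*1000).astype(np.float32)); w,v=np.linalg.eigh(np.cov(P.T)); print('cush rect',r,'pca long axis',v[:,1],'mean',P.mean(0), len(P))
print('cush scene',back('scene',(425,181),.150))
print('ball',back('top',(427,188),.142),back('scene',(199.5,263),.142))
print('hub',back('top',(342,174),.174),back('scene',(321,241),.174))
print('mic tip',back('top',(235,209),.015),back('scene',(445,251),.015), 'cupL',back('top',(221,230),.066),'cupR',back('top',(266,251),.066))
print('plate top ends',[back('top',p,.107).round(3) for p in [(312,161),(440,147)]],[back('scene',p,.107).round(3) for p in [(180,325),(368,283)]])
print('jar',back('top',(259,144),.11),back('scene',(451,283),.11),'tub',back('top',(454,255),.085),back('scene',(157,238),.085),'bottle',back('top',(184,152),.17),back('scene',(539,228),.17))
print('big',back('top',(193,342),.18),back('scene',(421,96),.18))
E
```

```text
cush rect ((472.69635009765625, 247.5808563232422), (0.0, 0.0), 0.0) pca long axis [nan nan] mean [0.47269634 0.24758085] 1
cush scene [0.46464803 0.23071549 0.15      ]
ball [ 0.55745823 -0.21072942  0.142     ] [ 0.55872626 -0.20709813  0.142     ]
hub [ 0.58641133 -0.00979142  0.174     ] [ 0.5939559  -0.01070033  0.174     ]
mic tip [0.53271485 0.26086284 0.015     ] [0.53119877 0.2643476  0.015     ] cupL [0.47308269 0.28710168 0.066     ] cupR [0.41941068 0.17614398 0.066     ]
plate top ends [array([0.634, 0.059, 0.107]), array([ 0.665, -0.253,  0.107])] [array([ 0.648, -0.251,  0.107]), array([0.644, 0.056, 0.107])]
jar [0.67663152 0.1870744  0.11      ] [0.68319414 0.1861481  0.11      ] tub [ 0.401841   -0.28396525  0.085     ] [ 0.41498993 -0.28351456  0.085     ] bottle [0.64312154 0.3522348  0.17      ] [0.65706437 0.34687165 0.17      ]
big [0.2126766  0.32657446 0.18      ] [0.20348288 0.33178993 0.18      ]<stdin>:6: RuntimeWarning: Degrees of freedom <= 0 for slice
  c *= np.true_divide(1, fact)
  c *= np.true_divide(1, fact)
```

Emit:
drive_tool([
  [[0,0,-0.25,0,0,0.0448],[0,0,-0.25,0,0,0.0448],[0.25,-0.215,0,0,0,0],[0.25,-0.215,0,0,0,0],[0.25,-0.215,0,0,0,0],[0.25,-0.215,0,0,0,0],[0.25,-0.215,0,0,0,0],[0.25,-0.215,0,0,0,0],[0.25,-0.215,0,0,0,0],[0.25,-0.215,0,0,0,0],[0.25,-0.215,0,0,0,0],[0.25,-0.215,0,0,0,0],[0.25,-0.215,0,0,0,0],[0.25,-0.215,0,0,0,0],[0.25,-0.215,0,0,0,0],[0.25,-0.215,0,0,0,0],[0.25,-0.215,0,0,0,0],[0,0,0,0,0,0]],
], jaw=-1, grip_force=40)

```text
clock: 3.05
tcp_pos: [0.6113, -0.1633, 0.3015]
orientation: [-0.0, 1.0, 0.002, -0.0]
wrist_force: [0.8, -0.8, -0.3]
finger_gap: 0.0002
grip_force: 0.0
```

```bash
python3 - <<'E'
from h import *
P=np.array([.588,-.010]);r=.145;d=.022
cur=np.array([.6113,-.1633])
for f in np.linspace(.155,1.5,13):
    q=P+r*np.array([-np.sin(f),-np.cos(f)])+d*np.array([np.cos(f),-np.sin(f)])
    D=(q-cur)/.12; print(round(f,2),q.round(3),'row',round(D[0],2),round(-D[1],2)); cur=q
E
```

```text
0.16 [ 0.587 -0.157] row -0.2 -0.06
0.27 [ 0.571 -0.156] row -0.14 -0.01
0.38 [ 0.555 -0.153] row -0.13 -0.02
0.49 [ 0.539 -0.148] row -0.13 -0.04
0.6 [ 0.524 -0.142] row -0.13 -0.05
0.72 [ 0.509 -0.134] row -0.12 -0.07
0.83 [ 0.496 -0.124] row -0.11 -0.08
0.94 [ 0.484 -0.113] row -0.1 -0.09
1.05 [ 0.473 -0.101] row -0.09 -0.1
1.16 [ 0.464 -0.088] row -0.08 -0.11
1.28 [ 0.456 -0.073] row -0.07 -0.12
1.39 [ 0.449 -0.058] row -0.05 -0.13
1.5 [ 0.445 -0.042] row -0.04 -0.13
```

Emit:
drive_tool([
  [[0,0,0.28,0,0,0],[0,0,0.28,0,0,0],[0,0,0.28,0,0,0],[0,0,0.28,0,0,0],[0,0,0.28,0,0,0],[0,0,0,0,0,0]],
])

```text
clock: 3.8
tcp_pos: [0.607, -0.1652, 0.1316]
orientation: [-0.001, 1.0, -0.0, -0.003]
wrist_force: [0.2, 0.1, 0.7]
finger_gap: -0.0
grip_force: 0.0
```

Emit:
drive_tool([
  [[-0.15,-0.06,0,0,0,0],[-0.14,-0.01,0,0,0,0],[-0.13,-0.02,0,0,0,0],[-0.13,-0.04,0,0,0,0],[-0.13,-0.05,0,0,0,0],[-0.12,-0.07,0,0,0,0],[-0.11,-0.08,0,0,0,0],[-0.1,-0.09,0,0,0,0],[-0.09,-0.1,0,0,0,0],[-0.08,-0.11,0,0,0,0],[-0.07,-0.12,0,0,0,0],[-0.05,-0.13,0,0,0,0],[0,0,0,0,0,0]],
])

```text
clock: 5.42
tcp_pos: [0.4525, -0.0581, 0.134]
orientation: [-0.0, 1.0, 0.001, -0.001]
wrist_force: [0.1, 0.8, 0.3]
finger_gap: 0.0001
grip_force: 0.0
```

```bash
python3 - <<'E'
from workcell import env, viewer, models
import cv2,numpy as np
a=viewer.read_camera('top'); b=viewer.read_camera('scene')
cv2.imwrite('pics/c1.png',np.hstack([cv2.resize(a[140:340,180:480],(400,267)),cv2.resize(b[160:360,140:440],(400,267))])[...,::-1])
cv2.imwrite('pics/top1.png',a[...,::-1]); cv2.imwrite('pics/scene1.png',b[...,::-1])
s=env.get_state(); print(s['tcp_pos'],s['wrist_force'])
E
```

```text
[ 0.45344301 -0.05919407  0.13405431] [-0.82189748  0.05945569  0.4826192 ]
```

View pics/c1.png

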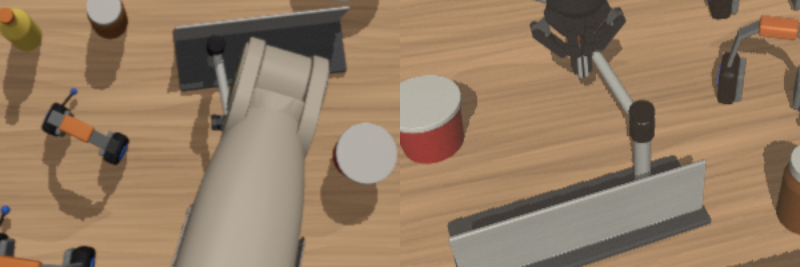

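The composite shows the bar swung most of the way, with the closed fingers behind it. I push on to the stop, watching the force.

Emit:
drive_tool([
  [[-0.02,-0.06,0,0,0,0],[-0.01,-0.06,0,0,0,0],[0,0,0,0,0,0]],
])

```text
clock: 5.9
tcp_pos: [0.4508, -0.0469, 0.1344]
orientation: [0.002, 1.0, -0.0, 0.0]
wrist_force: [1.4, -7.6, -2.4]
finger_gap: -0.0002
grip_force: 4.0
```

Emit:
drive_tool([
  [[0,-0.05,0,0,0,0],[0,-0.05,0,0,0,0],[0,0,0,0,0,0]],
])

```text
clock: 6.28
tcp_pos: [0.4508, -0.0457, 0.1347]
orientation: [0.015, 1.0, -0.004, -0.001]
wrist_force: [-3.6, -51.1, -7.9]
finger_gap: -0.0003
grip_force: 24.5
```

Emit:
drive_tool([
  [[0,0.1,0,0,0,0],[0,0.2,0,0,0,0],[0,0.05,-0.28,0,0,0],[0,0,-0.28,0,0,0],[0,0,-0.28,0,0,0],[0,0,-0.28,0,0,0],[0,0,-0.28,0,0,0],[0,-0.3,0,0,0,0],[0,-0.3,0,0,0,0],[0,-0.3,0,0,0,0],[0,-0.3,0,0,0,0],[0,-0.3,0,0,0,0],[0,-0.3,0,0,0,0],[0,-0.3,0,0,0,0],[0,-0.3,0,0,0,0],[0,-0.3,0,0,0,0],[0,0,0,0,0,0]],
])

```text
clock: 8.4
tcp_pos: [0.4487, 0.156, 0.3074]
orientation: [-0.037, 0.998, 0.06, -0.002]
wrist_force: [-0.3, -0.9, 0.4]
finger_gap: 0.0001
grip_force: 0.0
```

Emit:
drive_tool([
  [[0,0,0,0,0,-0.0445],[0,0,0,0,0,-0.0445],[0,0,0,0,0,-0.0445],[0,0,0,0,0,-0.0445],[0,0,0,0,0,-0.0445],[0,0,0,0,0,-0.0445],[0,0,0,0,0,-0.0445],[0,0,0,0,0,-0.0445],[0,0,0,0,0,0]],
], jaw=1)

```text
clock: 9.52
tcp_pos: [0.4486, 0.155, 0.3072]
orientation: [-0.032, 0.815, 0.579, 0.017]
wrist_force: [0.3, 0.6, 0.4]
finger_gap: 0.085
grip_force: 0.0
```

```bash
python3 - <<'E'
from workcell import env, viewer, models
import cv2,numpy as np
a=viewer.read_camera('top'); b=viewer.read_camera('scene')
cv2.imwrite('pics/c2.png',np.hstack([cv2.resize(a[140:365,180:405],(400,400)),cv2.resize(b[110:310,260:460],(400,400))])[...,::-1])
cv2.imwrite('pics/top2.png',a[...,::-1]); cv2.imwrite('pics/scene2.png',b[...,::-1])
s=env.get_state(); print(s['clock'],s['tcp_pos'],s['orientation'],s['wrist_force'],s['joint_pos'])
E
```

```text
9.625 [0.44862338 0.15515416 0.30722838] [-0.03228701  0.8147236   0.57869795  0.01707866] [ 0.06601329 -0.27775464 -0.23352495] [ 0.11832286  0.09880954 -0.06763769  1.40528111  0.07306186  2.02467118]
```

View pics/c2.png

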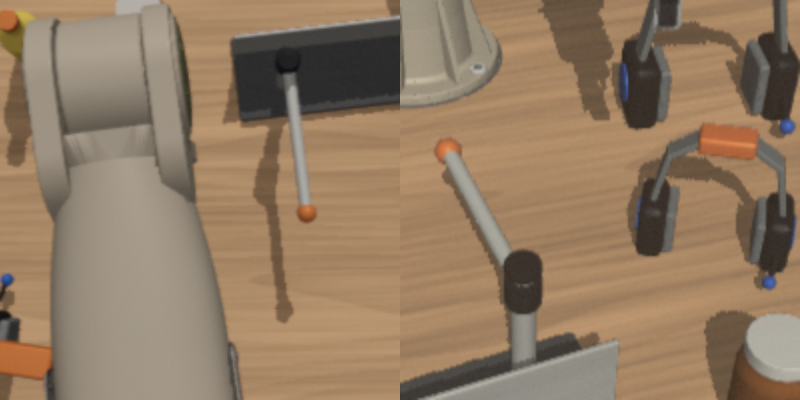

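```bash
cat > fit.py <<'E'
from h import *
from scipy.optimize import minimize
def mask(im,box):
    m=np.zeros(im.shape[:2],np.uint8); x0,y0,x1,y1=box; a=im[y0:y1,x0:x1].astype(int)
    m[y0:y1,x0:x1]=((a[...,0]-a[...,1]>65)&(a[...,0]-a[...,2]>85)); n,l,st,ce=cv2.connectedComponentsWithStats(m); k=1+np.argmax(st[1:,4]); return (l==k)
def model(c,p,z0):
    x,y,a=p; X=np.array([np.cos(a),np.sin(a)]);Y=np.array([-X[1],X[0]])
    pts=[proj(c,[*(np.array([x,y])+sx*.015*X+sy*.028*Y),z]) for sx in(-1,1) for sy in(-1,1) for z in(z0,z0+.02)]
    h=cv2.convexHull(np.array(pts,np.float32)).reshape(-1,2); m=np.zeros((480,640),np.uint8)
    cv2.fillConvexPoly(m,np.round(h*256).astype(np.int32),255,cv2.LINE_AA,8); return m/255.
def fit(views,p0,z0):
    f=lambda q:sum(np.abs(model(c,[q[0],q[1],q[2]],z0)-m).sum()/m.sum() for c,m in views)
    best=min((minimize(f,[p0[0],p0[1],p0[2]+d],method='Nelder-Mead',options=dict(initial_simplex=[[p0[0],p0[1],p0[2]+d],[p0[0]+.008,p0[1],p0[2]+d],[p0[0],p0[1]+.008,p0[2]+d],[p0[0],p0[1],p0[2]+d+.15]])) for d in(-.1,0,.1)),key=lambda r:r.fun)
    return best.x,best.fun
E
python3 - <<'E'
from fit import *
from scipy.spatial.transform import Rotation as Ro
rd=lambda f:cv2.imread(f'pics/{f}.png')[...,::-1]
mt=mask(rd('top0'),(215,215,270,260)); ms=mask(rd('scene2'),(395,160,455,200)); print(mt.sum(),ms.sum())
for v in ([('top',mt)],[('scene',ms)],[('top',mt),('scene',ms)]): print('headset',fit(v,[.45,.234,-.45],.132))
b1,b2=back('top',(352.7,259.3),.145),back('scene',(284,185),.142); h1,h2=back('top',(342,173.7),.174),back('scene',(321,241),.174)
print('ball',b1,b2,'hub',h1,h2, 'arm dirs',[np.degrees(np.arctan2(*(b-h)[[1,0]])) for b,h in((b1,h1),(b2,h2))],[np.linalg.norm((b-h)[:2]) for b,h in((b1,h1),(b2,h2))])
E
```

```text
263 400
headset (array([ 0.45165583,  0.23477761, -0.50153058]), np.float64(0.4596734511295012))
headset (array([ 0.44800927,  0.2358458 , -0.47417324]), np.float64(0.4471666666666666))
headset (array([ 0.45043447,  0.23483284, -0.51004737]), np.float64(0.9184665995675838))
ball [ 0.39207869 -0.03243187  0.145     ] [ 0.39348084 -0.03069891  0.142     ] hub [ 0.58710791 -0.00980376  0.174     ] [ 0.5939559  -0.01070033  0.174     ] arm dirs [np.float64(-173.38189339615604), np.float64(-174.3032503165374)] [np.float64(0.19633753817466984), np.float64(0.2014700750554413)]
```

```bash
cat > go.py <<'E'
from workcell import env
import numpy as np
from scipy.spatial.transform import Rotation as Ro
def go(yaw,xyz):
    s=env.get_state(); w,x,y,z=s['orientation']; R=Ro.from_quat([x,y,z,w])
    a=np.radians(yaw); T=Ro.from_matrix(np.array([[np.cos(a),np.sin(a),0],[np.sin(a),-np.cos(a),0],[0,0,-1]]))
    print('turn units',((R.inv()*T).as_rotvec()/np.pi).round(4),'then shift units',(T.inv().apply(np.array(xyz)-s['tcp_pos'])/.12).round(3),'tcp',s['tcp_pos'].round(4),'q',s['joint_pos'].round(3))
E
python3 -c "
from go import go
go(62.5,[.450,.235,.25])"
```

```text
turn units [-0.0119 -0.02    0.0459] then shift units [ 0.595 -0.297  0.477] tcp [0.4486 0.1552 0.3072] q [ 0.118  0.099 -0.068  1.405  0.073  2.025]
```

Emit:
drive_tool([
  [[-0.0119,-0.02,0.0459,0,0,0],[0,0,0,0,0,0]],
])

```text
clock: 9.88
tcp_pos: [0.4453, 0.1551, 0.3011]
orientation: [-0.033, 0.814, 0.58, 0.017]
wrist_force: [-0.5, 0.0, 0.6]
finger_gap: 0.0855
grip_force: 0.0
```

Emit:
drive_tool([
  [[0,0,0,-0.0119,-0.02,0.0459],[0,0,0,0,0,0],[0.2,-0.09,0,0,0,0],[0.2,-0.09,0,0,0,0],[0.209,-0.093,0,0,0,0],[0,0,0.21,0,0,0],[0,0,0.21,0,0,0],[0,0,0,0,0,0]],
])

```text
clock: 10.88
tcp_pos: [0.449, 0.2347, 0.2496]
orientation: [-0.001, 0.854, 0.521, -0.002]
wrist_force: [0.0, -0.1, 0.3]
finger_gap: 0.0856
grip_force: 0.0
```

```bash
python3 - <<'E'
from workcell import viewer
import cv2,numpy as np
from go import go
a=viewer.read_camera('top'); b=viewer.read_camera('scene')
cv2.imwrite('pics/c3.png',np.hstack([cv2.resize(a[170:320,160:310],(400,400)),cv2.resize(b[110:260,350:500],(400,400))])[...,::-1])
cv2.imwrite('pics/scene3.png',b[...,::-1])
go(62.5,[.450,.235,.144])
E
```

```text
turn units [-0.0001 -0.0002  0.0013] then shift units [-0.002 -0.002  0.899] tcp [0.4504 0.2351 0.2519] q [ 3.230e-01  1.800e-01 -1.050e-01  1.286e+00  1.000e-03  2.369e+00]
```

View pics/c3.png

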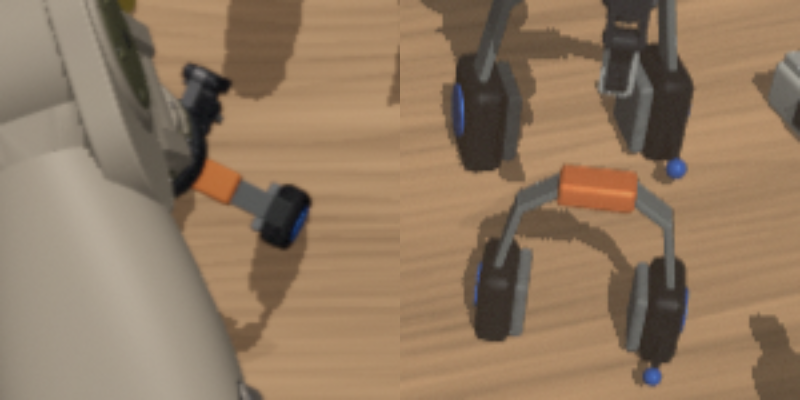

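Emit:
drive_tool([
  [[0,0,0.3,0,0,0],[0,0,0.3,0,0,0],[0,0,0.15,0,0,0],[0,0,0.145,0,0,0],[0,0,0,0,0,0]],
])

```text
clock: 11.6
tcp_pos: [0.4502, 0.235, 0.1441]
orientation: [-0.0, 0.854, 0.52, -0.0]
wrist_force: [-0.2, -0.7, 0.7]
finger_gap: 0.0849
grip_force: 0.0
```

```bash
python3 - <<'E'
from workcell import viewer
import cv2,numpy as np
from go import go
b=viewer.read_camera('scene'); a=viewer.read_camera('top')
cv2.imwrite('pics/c4.png',np.hstack([cv2.resize(b[130:250,360:480],(400,400)),cv2.resize(a[190:290,190:290],(400,400))])[...,::-1])
go(62.5,[.450,.235,.144])
E
```

```text
turn units [ 0.0004 -0.0005  0.001 ] then shift units [-0.007 -0.007  0.011] tcp [0.4512 0.2354 0.1453] q [ 0.323  0.237 -0.302  1.03   0.     2.37 ]
```

View pics/c4.png

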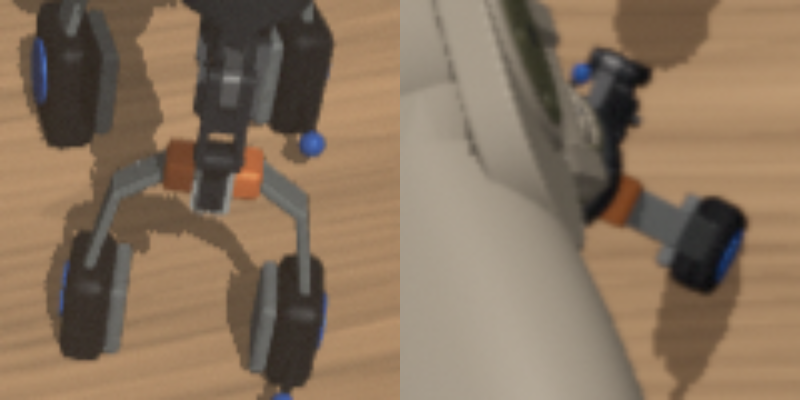

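The open fingers straddle the orange cushion near its middle (finger at about crop (213,180), cushion spanning 163–263). I close gently and lift a little.

Emit:
drive_tool([
  [[0,0,0,0,0,0],[0,0,0,0,0,0],[0,0,0,0,0,0],[0,0,0,0,0,0],[0,0,0,0,0,0],[0,0,0,0,0,0],[0,0,0,0,0,0],[0,0,0,0,0,0]],
], jaw=-1, grip_force=40)

```text
clock: 12.7
tcp_pos: [0.4508, 0.2353, 0.1445]
orientation: [0.0, 0.854, 0.52, 0.001]
wrist_force: [1.1, 0.6, 5.5]
finger_gap: 0.0292
grip_force: 41.1
```

Emit:
drive_tool([
  [[0,0,-0.1,0,0,0],[0,0,-0.25,0,0,0],[0,0,-0.3,0,0,0],[0,0,-0.3,0,0,0],[0,0,-0.3,0,0,0],[0,0,-0.3,0,0,0],[0,0,0,0,0,-0.0312],[0,0,0,0,0,-0.0312],[0,0,0,0,0,-0.0312],[0,0,0,0,0,-0.0312],[0,0,0,0,0,-0.0312],[0,0,0,0,0,-0.0312],[0,0,0,0,0,0]],
])

```text
clock: 14.32
tcp_pos: [0.4497, 0.2351, 0.3297]
orientation: [-0.001, 0.667, 0.745, -0.001]
wrist_force: [0.2, 0.1, -2.1]
finger_gap: 0.0292
grip_force: 40.2
```

```bash
python3 -c "
from go import go
go(96.2,[.476,-.0225,.33])"
```

```text
turn units [-0.0005 -0.      0.0006] then shift units [-2.158e+00 -1.400e-02 -2.000e-03] tcp [0.4497 0.2351 0.3297] q [0.323 0.172 0.074 1.474 0.    1.784]
```

Emit:
drive_tool([
  [[-0.1,0,0,0,0,0],[-0.24,0,0,0,0,0],[-0.24,0,0,0,0,0],[-0.24,0,0,0,0,0],[-0.24,0,0,0,0,0],[-0.24,0,0,0,0,0],[-0.24,0,0,0,0,0],[-0.24,0,0,0,0,0],[-0.24,0,0,0,0,0],[-0.14,-0.014,0,0,0,0],[0,0,0,0,0,0],[0,0,0,0,0,0]],
])

```text
clock: 15.82
tcp_pos: [0.4771, -0.0221, 0.3299]
orientation: [-0.0, 0.667, 0.745, 0.0]
wrist_force: [-0.2, 0.7, -1.2]
finger_gap: 0.0291
grip_force: 40.2
```

```bash
python3 - <<'E'
from workcell import viewer
import cv2,numpy as np
from go import go
from fit import *
b=viewer.read_camera('scene'); a=viewer.read_camera('top')
cv2.imwrite('pics/c5.png',np.hstack([cv2.resize(b[40:300,180:440],(500,500)),cv2.resize(a[150:310,260:420],(300,500)) ])[...,::-1])
cv2.imwrite('pics/scene5.png',b[...,::-1])
go(96.2,[.476,-.0225,.33])
E
```

```text
turn units [ 0.     -0.0001  0.0013] then shift units [-0.005 -0.011 -0.   ] tcp [ 0.4772 -0.0218  0.33  ] q [-0.214  0.112  0.004  1.463  0.     1.244]
```

View pics/c5.png

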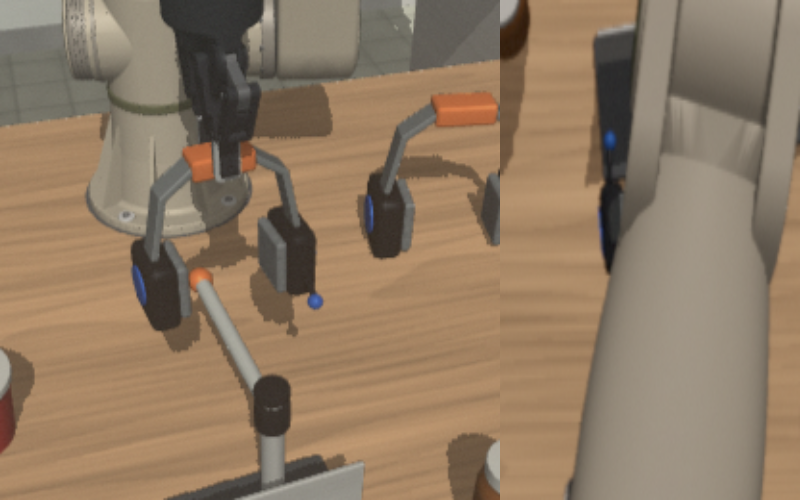

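The headset hangs below the gripper with one cup on each side of the bar line; I check the roll against the projected upright model.

```bash
python3 - <<'E'
from h import *
from scipy.spatial.transform import Rotation as Ro
# near cup outer-bottom edges are ambiguous; compare mic tip ball, cup bottom centres, cushion
pts={'cushion ctr':[0,0,.142],'mic':[.071,.062,.015],'-y cup bottom outer front':[.03,-.068,.003],'+y cup bottom front':[.03,.068,.003]}
for roll in (-.15,0,.15):
    R=Ro.from_euler('z',6.2,degrees=True)*Ro.from_euler('x',roll)
    print(roll,{k:proj('scene',np.array([.4771,-.0221,.186+.142])+R.apply(np.array(v)-[0,0,.142])).round(1).tolist() for k,v in pts.items()})
print('seen: cushion (294,123) mic (344,196.5) -y (266-270,210) +y (337-340,191)')
print('start mic: ',proj('scene',np.array([.45,.235,0])+Ro.from_euler('z',-.48).apply([.071,.062,.015])),'seen (445,251)')
E
```

```text
-0.15 {'cushion ctr': [293.8, 121.7], 'mic': [335.1, 208.1], '-y cup bottom outer front': [252.7, 208.7], '+y cup bottom front': [328.2, 198.9]}
0 {'cushion ctr': [293.8, 121.7], 'mic': [346.0, 201.6], '-y cup bottom outer front': [264.9, 211.1], '+y cup bottom front': [339.6, 192.2]}
0.15 {'cushion ctr': [293.8, 121.7], 'mic': [356.3, 194.1], '-y cup bottom outer front': [277.5, 211.8], '+y cup bottom front': [350.4, 184.2]}
seen: cushion (294,123) mic (344,196.5) -y (266-270,210) +y (337-340,191)
start mic:  [443.99285803 255.25820776] seen (445,251)
```

Emit:
drive_tool([
  [[-0.005,-0.011,0.22,0,0,0],[0,0,0.25,0,0,0],[0,0,0.25,0,0,0],[0,0,0.25,0,0,0],[0,0,0.2,0,0,0],[0,0,0.13,0,0,0],[0,0,0,0,0,0],[0,0,0,0,0,0]],
])

```text
clock: 16.92
tcp_pos: [0.4765, -0.0229, 0.1746]
orientation: [0.0, 0.666, 0.746, 0.0]
wrist_force: [-0.1, -1.0, -1.3]
finger_gap: 0.0292
grip_force: 40.2
```

Emit:
drive_tool([
  [[0,0,0.03,0,0,0],[0,0,0,0,0,0],[0,0,0,0,0,0]],
])

```text
clock: 17.3
tcp_pos: [0.4762, -0.0234, 0.1705]
orientation: [0.0, 0.667, 0.745, 0.0]
wrist_force: [0.2, -0.8, -1.6]
finger_gap: 0.0294
grip_force: 40.2
```

Emit:
drive_tool([
  [[0,0,0.025,0,0,0],[0,0,0,0,0,0],[0,0,0,0,0,0]],
])

```text
clock: 17.68
tcp_pos: [0.4761, -0.0234, 0.1672]
orientation: [-0.0, 0.667, 0.745, 0.0]
wrist_force: [0.5, -0.1, -2.1]
finger_gap: 0.0292
grip_force: 40.2
```

Emit:
drive_tool([
  [[0,0,0.02,0,0,0],[0,0,0,0,0,0],[0,0,0,0,0,0]],
])

```text
clock: 18.05
tcp_pos: [0.4761, -0.0233, 0.1649]
orientation: [-0.0, 0.667, 0.745, 0.0]
wrist_force: [0.3, 0.1, -1.9]
finger_gap: 0.029
grip_force: 40.2
```

Emit:
drive_tool([
  [[0,0,0.018,0,0,0],[0,0,0,0,0,0],[0,0,0,0,0,0]],
])

```text
clock: 18.42
tcp_pos: [0.4761, -0.0233, 0.1627]
orientation: [-0.0, 0.667, 0.745, 0.0]
wrist_force: [-0.0, -0.1, -2.1]
finger_gap: 0.0289
grip_force: 40.2
```

Not yet in contact; I lower a little further.

Emit:
drive_tool([
  [[0,0,0.015,0,0,0],[0,0,0,0,0,0],[0,0,0,0,0,0]],
])

```text
clock: 18.8
tcp_pos: [0.4763, -0.0233, 0.1621]
orientation: [0.001, 0.667, 0.745, 0.0]
wrist_force: [-1.8, 1.1, 6.0]
finger_gap: 0.029
grip_force: 41.2
```

Emit:
drive_tool([
  [[0,0,0.012,0,0,0],[0,0,0,0,0,0],[0,0,0,0,0,0]],
])

```text
clock: 19.18
tcp_pos: [0.4763, -0.0234, 0.162]
orientation: [0.001, 0.667, 0.745, 0.0]
wrist_force: [-5.1, 0.6, 16.3]
finger_gap: 0.0291
grip_force: 42.4
```

Emit:
drive_tool([
  [[0,0,-0.014,0,0,0],[0,0,0,0,0,0],[0,0,0,0,0,0]],
])

```text
clock: 19.55
tcp_pos: [0.4764, -0.0234, 0.1621]
orientation: [0.001, 0.667, 0.745, 0.0]
wrist_force: [-2.7, 0.0, 7.7]
finger_gap: 0.0289
grip_force: 41.4
```

Emit:
drive_tool([
  [[0,0,0,0,0,0],[0,0,0,0,0,0],[0,0,0,0,0,0],[0,0,0,0,0,0],[0,0,0,0,0,0],[0,0,0,0,0,0]],
], jaw=0.6)

```text
clock: 20.3
tcp_pos: [0.4761, -0.0233, 0.1611]
orientation: [-0.0, 0.667, 0.745, 0.0]
wrist_force: [-0.5, -0.2, 0.7]
finger_gap: 0.0677
grip_force: 0.0
```

Emit:
drive_tool([
  [[0,0,-0.1,0,0,0],[0,0,-0.25,0,0,0],[0,0,-0.3,0,0,0],[0,0,-0.3,0,0,0],[0,0,-0.3,0,0,0],[0.3,0,0,0,0,0],[0.4,0,0,0,0,0],[0.4,0,0,0,0,0],[0.4,0,0,0,0,0],[0.4,0,0,0,0,0],[0.4,0,0,0,0,0],[0,0,0,0,0,0],[0,0,0,0,0,0]],
])

```text
clock: 21.92
tcp_pos: [0.4454, 0.2508, 0.3117]
orientation: [0.0, 0.666, 0.746, 0.0]
wrist_force: [-0.4, -0.2, -0.2]
finger_gap: 0.0684
grip_force: 0.0
```

```bash
python3 - <<'E'
from workcell import viewer, env
import cv2,numpy as np
b=viewer.read_camera('scene'); a=viewer.read_camera('top')
cv2.imwrite('pics/c6.png',np.hstack([cv2.resize(b[110:310,200:400],(400,400)),cv2.resize(a[150:310,260:420],(400,400)) ])[...,::-1])
s=env.get_state(); print(s['clock'],s['tcp_pos'],s['wrist_force'])
E
```

```text
22.025 [0.44570046 0.24999613 0.31158873] [-0.73660302  0.12259918 -0.24799277]
```

View pics/c6.png

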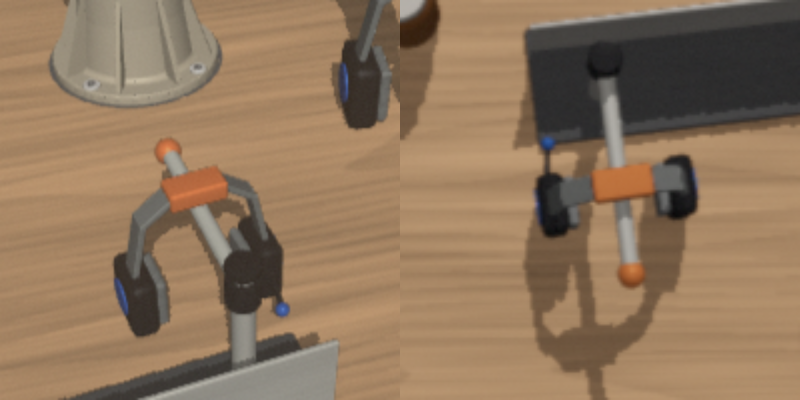

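The headset hangs astride the middle of the bar: the cushion is at crop (623,183) in the top view, with a cup on each side. I let it settle, then check it is still and hand in.

Emit:
drive_tool([
  [[0,0,0,0,0,0],[0,0,0,0,0,0],[0,0,0,0,0,0],[0,0,0,0,0,0],[0,0,0,0,0,0],[0,0,0,0,0,0],[0,0,0,0,0,0],[0,0,0,0,0,0]],
])

```text
clock: 23.02
tcp_pos: [0.4455, 0.251, 0.3112]
orientation: [-0.0, 0.667, 0.745, 0.0]
wrist_force: [0.1, -0.9, -0.3]
finger_gap: 0.0686
grip_force: 0.0
```

```bash
python3 - <<'E'
from workcell import viewer, env, order
import numpy as np
from fit import *
P=[]
for i in range(4):
    a=viewer.read_camera('top').astype(int); m=mask(a,(325,205,380,240)); P.append(np.argwhere(m).mean(0))
p=np.mean(P,0)[::-1]; w=back('top',p,.170); print('spread px',np.ptp(P,0),'cushion',w)
d=w[:2]-[.476,-.0225]; u=np.array([-.994,-.108]); along,side=d@u,d@[-u[1],u[0]]; print(along,side)
if abs(along)<.04 and abs(side)<.018 and np.ptp(P,0).max()<.5: print(order.hand_in())
E
```

```text
spread px [0. 0.] cushion [ 0.47535785 -0.02336421  0.17      ]
0.0007316318174734642 0.0007896717293275194
the job is handed in; nothing more can be done
None
```

I swung the hanger arm out to its stop and hung the smaller headset on it; the last pictures show it at rest with its cushion about 1 mm from the arm's middle. The job is handed in at about 23 s; the judge's verdict was not reported.

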